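# Find the rocking jar lid and seat it

## Task

Check the three jar lids by pressing down on each one with a fingertip, in turn from the left jar to the right: one of them is not home and rocks. Push the grip of that lid sideways with a finger so that the lid turns until it drops and sits level and fully home on its jar. Do not lift any lid, leave all three seated on their jars, and leave the other things where they are.

Things in the scene. Friction and masses are not known exactly. Their poses are not given: they have to be found in the camera images.
- caddy: wooden tray fixed on the surface, 165 mm (its x) by 340 mm (its y), with three white round jars fixed in a row along its y, 108 mm apart, and small loose things in the strip behind them. Origin: centre of its underside. The jars are 76 mm across, bore 58 mm. A seated lid lies level, its origin 56 mm above the tray's origin; the jar holds it in place to about 4 mm.
- row_mid (a point): centre of the middle jar's mouth, level with the rims, 56 mm above the tray's underside. The other two mouths are 108 mm away along the point's y: left jar +y, right jar -y. Under the rim each jar has two inner stops that a lid's feet can come to stand on.
- lid_left: light-wood lid of the left (+y) jar, like the other two. Brim 80 mm across, 6 mm thick. On top a straight bar grip, 60 mm long along the lid's x, 11 mm wide, its top 20 mm above the origin and 14 mm above the brim. Origin: centre of the brim's underside, z up. Two feet hang under it, 19 mm from the centre along its y. About 90 g.
- lid_middle: lid of the middle jar, same as the left one. Exactly one of the three lids, whichever, stands with its feet on its jar's stops: its origin is 4 mm too high, and though it stands level it rocks up to 6 degrees about its own y when an end of its grip is pressed, and falls back level when let go. Pressing alone cannot seat it. The other two sit firmly.
- lid_right: lid of the right (-y) jar, same as the left one. The rocking lid turns about its upright axis with under 2 N pushed sideways near an end of its grip. After 25 to 45 degrees, either way round, the feet slip off the stops and it drops home by itself; turning on to about 60 degrees does no harm.
- lime_tin: small spice tin, 34 mm across, 50 mm tall, loose in the tray's back strip. Origin: centre of its underside. Not to be disturbed.
- capsule_a: coffee capsule, 37 mm across, 28 mm tall, loose in the tray's back strip. Origin: underside. Not to be disturbed.
- capsule_b: coffee capsule, 37 mm across, 28 mm tall, loose in the tray's back strip. Origin: underside. Not to be disturbed.
- tea_light: tea light, 38 mm across, 15 mm tall, loose in the tray's back strip. Origin: underside. Not to be disturbed.
- espresso_cup: small cup with a handle, 83 mm long, 55 mm tall, on the worktop to the left. Origin: underside. Not to be disturbed.
- salt_shaker: salt shaker, 44 mm across, 90 mm tall, on the worktop to the left. Origin: underside. Not to be disturbed.
- egg_timer: round kitchen timer, 54 mm across, 52 mm tall, on the cooktop to the right. Origin: underside. Not to be disturbed.
Things that resemble listed ones, but are neither listed nor needed, are in the scene too. Leave any turquoise look-alike of the lid_right alone. Leave any turquoise look-alike of the lid_middle alone.

How it is judged:
On the way, in this order (a step that is already met when the one before it is completed fails the run):
1. the left lid is pressed with a finger (over 1.5 N) (contact force between the fingers and lid_left above 1.5 N), for 0.05 s.
2. the middle lid is pressed with a finger (over 1.5 N) (contact force between the fingers and lid_middle above 1.5 N), for 0.05 s.
3. the right lid is pressed with a finger (over 1.5 N) (contact force between the fingers and lid_right above 1.5 N), for 0.05 s.
At the end, for the whole second after the job is handed in: All three lids sit on their jars: origin 54 to 57.5 mm above the tray's underside, within 0.03 rad of level, within 15 mm of where they were, and at rest (z of lid_left in the frame of caddy between 0.054 and 0.0575 m and angle between each of lid_left, lid_middle, lid_right's own z axis and vertical below 0.03 rad and distance of each of lid_left, lid_middle, lid_right from where it was at the start of the episode below 0.015 m and linear speed of each of lid_left, lid_middle, lid_right below 0.02 m/s and angular speed of each of lid_left, lid_middle, lid_right below 0.2 rad/s and z of lid_middle in the frame of caddy between 0.054 and 0.0575 m and z of lid_right in the frame of caddy between 0.054 and 0.0575 m); the robot touches nothing.
It fails at once if a lid is lifted 15 mm off its jar or tipped over (z of any of lid_left, lid_middle, lid_right in the frame of caddy above 0.071 m or angle between any of lid_left, lid_middle, lid_right's own z axis and vertical above 0.35 rad).
It fails at once if one of the other things is moved by over 25 mm or knocked over (distance of any of lime_tin, capsule_a, capsule_b, tea_light, espresso_cup, salt_shaker, egg_timer from where it was at the start of the episode above 0.025 m or angle between any of lime_tin, capsule_a, capsule_b, tea_light, espresso_cup, salt_shaker, egg_timer's own z axis and vertical above 0.5 rad).
It also fails if it takes over 58 s, if anything falls off the work surface, if the arm or the gripper's body presses on something with over 40 N, if the wrist force passes 120 N, or if a joint passes its speed limit or range.

## Robot

A 7-joint arm with a two-finger parallel gripper is mounted at the origin on a cart in front of the work surface, level with it; the furniture and walls round the work are solid. World frame = base frame: x ahead of the robot, y to its left, z up, the work surface at z = 0. Lengths are in m, angles in rad, forces in N, time in s.
With the tool pointing down it reaches from about 0.425 to 0.975 m from the base axis. Payload 16.7 kg.
Tool frame: the origin (TCP) lies between the finger pads; the fingertips stand 14 mm ahead of it and the grasp point (between the pads) lies 5 mm behind it; z points along the fingers, y is the line along which they close (so a half turn about z gives the same grasp; the last joint's range is limited). The gripper opens to 85 mm and grips with 20 to 120 N. Pads are 22 mm wide; open, the fingers measure 114 mm over their backs; the gripper's body (76 mm by 85 mm) begins 54 mm behind the grasp point. The pads swing forward as they close: fully open they stand 13 mm farther back than shut.
Start: joints at [-1.405, 0.426, 0.074, 1.606, -0.034, 1.111, -0.067], TCP at [0.209, 0.642, 0.245] pointing down, gripper open.
Joint ranges: [-2.85, 2.85], [-0.5, 2.14], [-1.23, 1.37], [0.21, 2.46], [-1.02, 4.16], [0.16, 2.05], [-2.73, 2.73]. Speed limits (rad/s): [1.89, 1.89, 2.39, 2.39, 3.01, 3.01, 3.01].

## Interface

Orientations are given as a rotation vector (axis times angle).
In Python, from plant import arm gives the robot as it stands.
- The arm moves only by the shell command python3 -m creep 'ROWS' [FORCE]. ROWS is text: rows parted by semicolons, each of 7 numbers parted by spaces: the shift along the tool's x, y, z in mm, then the turn, a rotation vector about the tool's x, y, z in rad, then the opening in per cent of the stroke, from 0 (shut) to 100 (fully open). In form: x y z wx wy wz jaw; .... A call has 1 to 10 rows; each row shifts and turns the commanded pose from where the row before left it, along the tool's axes as they then stand; what a row does not reach is not made up. A row lasts 1/12 s, in which the tool goes at most 41.7 mm and 7.16 degrees, less where a joint would pass 70% of its speed; a pose out of reach is approached as far as the arm can. A call is refused whole if a number of a shift passes 41.7 or a number of a turn 0.125, either way. A call with a gripper value outside its range is refused whole. The fingers move at their own pace and stop on an object; FORCE is the grip in N (left out, the last holds). Time passes only in rows, so rows that do not move let the fingers close. It gives the time, the measured TCP pose, the force, the opening and the grip force at its end, in the units of the state.
- arm.state(): the state, without advancing time (a new reading comes with each control period).
- arm.snapshot(name): name is "side" or "top" or "wrist"; returns a dict with "pixels" (480x640x3 uint8, red, green, blue), "range_z" (480x640 float32, m along the optical axis (not along the pixel's ray), 0 where there is no reading), "fx", "fy", "cx", "cy" (pixels), "origin" and "attitude" of the camera in the world; the wrist camera has in their place "tool_from_camera" (4x4, takes a point from camera to tool coordinates, whose origin is the TCP and whose axes are the flange's). Camera axes: x right, y down, z forward; pixel columns grow to the right and rows downward; lengths in m; the calibration is good to about 2 mm. A picture is of the moment at which its call begins: read the wrist's pose just before it.
- arm.job_done(): hands the job in; it is judged then, once.
The state is a dict: "clock": time; "joint_pos": joint angles; "qd": joint speeds; "joint_torque": joint torques, N m; "ee_pos": TCP position; "tool_rot": TCP orientation; "contact_force": force on the tool from outside, world axes, zero at the start; "wrist_torque": the same for the moment, N m; "grip_width": opening from 0.0 (shut) to 1.0 (fully open); "gripper_force": force on a finger pad.
Only numpy, scipy, OpenCV 4.12 (cv2) and the standard library are available. Lean on these libraries where they do the work, as an engineer would, in place of code of your own. Each camera call takes 0.05 s, during which the arm holds its last target. There are 200 camera calls.

## Working session

There is one attempt and no reset: what is moved stays moved. The work goes in short steps, Python scripts to look and compute and a shell command to move; the robot and the scene stay as the last step left them, time stands still between calls to the robot, and variables do not carry over. Pictures are saved under pics/ and viewed, at most 10 in all, crops included, and the job is handed in when it is done.

```bash
mkdir -p pics; ls; python3 - <<'E'
from plant import arm
import cv2,numpy as np
s=arm.state();print({k:np.round(v,3) for k,v in s.items()})
for n in("top","side"):
    d=arm.snapshot(n);np.savez(f"{n}0.npz",**d);cv2.imwrite(f"pics/{n}0.png",d["pixels"][...,::-1]);print(n,d["fx"],d["cx"],d["cy"],np.round(d["origin"],3),np.round(d["attitude"],3))
E
```

```text
pics
{'clock': np.float64(0.0), 'joint_pos': array([-1.405,  0.427,  0.074,  1.607, -0.034,  1.111, -0.067]), 'qd': array([ 0.001, -0.001, -0.001,  0.001,  0.003,  0.   , -0.   ]), 'joint_torque': array([-0.0000e+00, -9.4982e+01,  3.7610e+00, -4.6353e+01,  1.9000e-02,
        1.0000e-02,  0.0000e+00]), 'ee_pos': array([0.209, 0.641, 0.245]), 'tool_rot': array([-4.930e-01, -3.103e+00,  2.000e-03]), 'contact_force': array([0.018, 0.411, 0.224]), 'wrist_torque': array([-0.006,  0.058, -0.027]), 'gripper_force': np.float64(0.0), 'grip_width': np.float64(1.0)}
top 516.0812107264545 322.02812548915495 238.11882833078016 [0.422 0.261 1.28 ] [-2.206  2.194 -0.079]
side 528.924886907688 316.0819149970923 232.53484132372267 [0.391 1.095 0.868] [-0.186  2.822 -1.222]
```

View pics/top0.png

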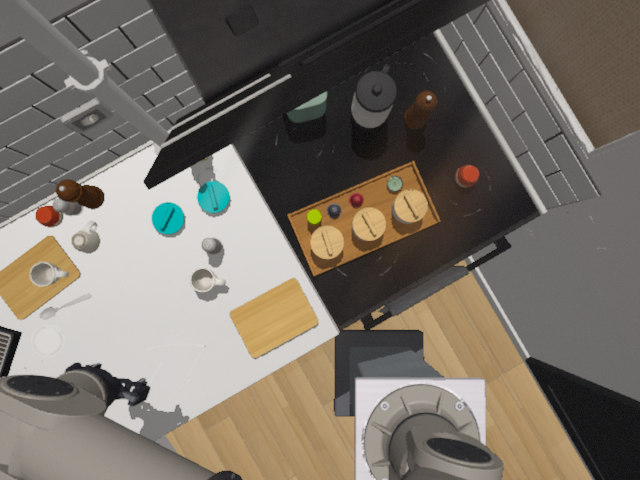

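View pics/side0.png

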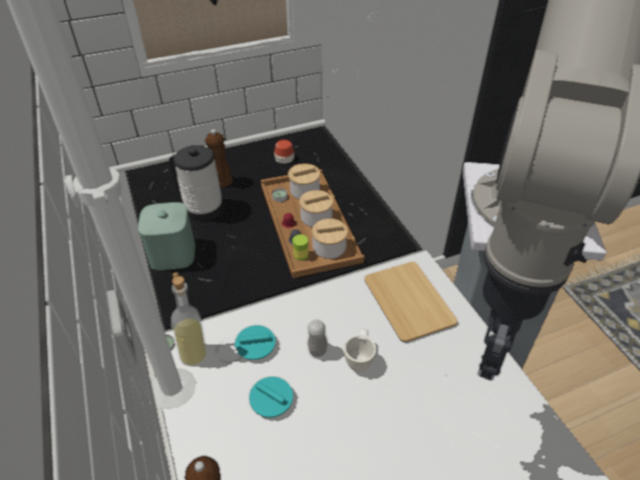

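The top view shows the caddy, with wooden lids at about (327,243) left, (369,224) middle and (410,208) right. The turquoise look-alikes are on the worktop at (168,219) and (214,197). The side view agrees, with the lids at (329,233), (316,204) and (304,177).

```bash
cat > h.py <<'E'
import numpy as np,cv2
from scipy.spatial.transform import Rotation as R
def pts(d,T=None):
    v,u=np.mgrid[:480,:640];z=d["range_z"]
    c=np.stack([(u-d["cx"])/d["fx"]*z,(v-d["cy"])/d["fy"]*z,z],-1)
    if T is None: return c@R.from_rotvec(d["attitude"]).as_matrix().T+d["origin"]
    return c@T[:3,:3].T+T[:3,3]
E
python3 - <<'E'
from h import *
for n,C in(("top",[(327,243),(369,224),(410,208)]),("side",[(329,233),(316,204),(304,177)])):
    d=dict(np.load(n+"0.npz"));P=pts(d)
    for c in C:
        u,v=np.meshgrid(np.arange(c[0]-22,c[0]+23),np.arange(c[1]-22,c[1]+23))
        p=P[v,u].reshape(-1,3);col=d["pixels"][v,u].reshape(-1,3).astype(int)
        m=(p[:,2]>.055)&(p[:,2]<.1)
        q=p[m]; h=np.percentile(q[:,2],[5,25,50,75,95,99])
        (x,y),r=cv2.minEnclosingCircle(q[:,:2].astype(np.float32))
        g=q[q[:,2]>np.median(q[:,2])+.008]
        dirv=np.linalg.svd(g[:,:2]-g[:,:2].mean(0))[2][0] if len(g)>3 else None
        print(n,c,np.round([x,y,r],4),np.round(h,4),"grip",len(g),np.round(g.mean(0),4),dirv, np.degrees(np.arctan2(dirv[1],dirv[0])))
E
python3 -c "
import cv2
a=cv2.imread('pics/top0.png')[150:285,280:450];cv2.imwrite('pics/c1.png',cv2.resize(a,None,fx=4,fy=4,interpolation=2))"
```

```text
top (327, 243) [0.4912 0.2383 0.0524] [0.0585 0.0613 0.0632 0.0651 0.077  0.0795] grip 117 [0.4811 0.2309 0.0762] [-0.95056581 -0.31052317] -161.90923825662918
top (369, 224) [0.5246 0.131  0.04  ] [0.0592 0.0616 0.0634 0.0656 0.0768 0.0792] grip 115 [0.5244 0.1313 0.076 ] [-0.87401156 -0.48590513] -150.92820863521953
top (410, 208) [0.5684 0.0324 0.04  ] [0.0631 0.0655 0.0672 0.0696 0.0806 0.0835] grip 116 [0.5689 0.0335 0.08  ] [-0.87082907 -0.49158594] -150.5551256658594
side (329, 233) [0.4987 0.2145 0.065 ] [0.0579 0.062  0.0635 0.0658 0.077  0.0788] grip 124 [0.4835 0.2352 0.0759] [0.95589776 0.29369962] 17.07957747418734
side (316, 204) [0.5309 0.1506 0.1053] [0.0574 0.062  0.0635 0.0663 0.0775 0.0787] grip 150 [0.5147 0.1642 0.0761] [-0.42074816  0.90717748] 114.8818308143116
side (304, 177) [0.5547 0.0692 0.0806] [0.0582 0.065  0.0673 0.0724 0.0801 0.0829] grip 154 [0.5538 0.0761 0.0786] [-0.39639542  0.91807988] 113.3530313707295
```

View pics/c1.png

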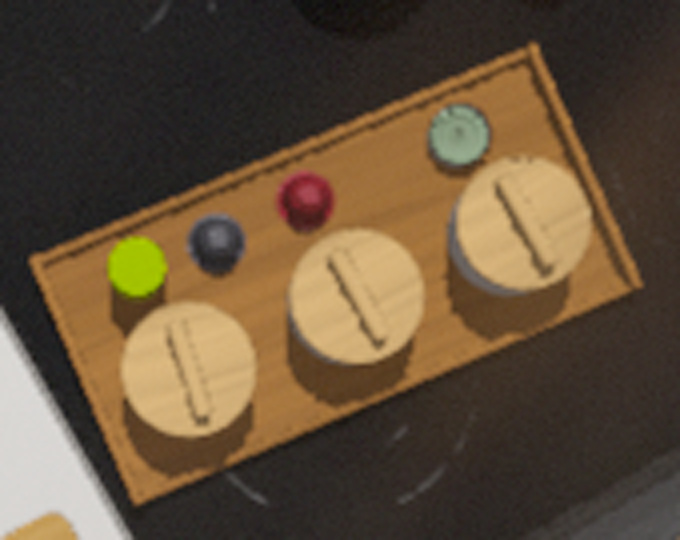

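Depth shows the right lid about 4 mm higher than the others (brim top 67 mm against 63 mm), so it should be the rocking one. The jar spacing also checks out at about 108 mm. Next I shut the jaw and turn the tool so its y runs along the right and middle grips.

```bash
python3 -m creep '0 0 0 0 0 0.12 0;0 0 0 0 0 0.12 0;0 0 0 0 0 0.12 0;0 0 0 0 0 0.12 0;0 0 0 0 0 0.12 0;0 0 0 0 0 0.12 0;0 0 0 0 0 0.02 0' 20
python3 -m creep '-30 1 0 0 0 0 0;-30 1 0 0 0 0 0;-30 1 0 0 0 0 0;-30 1 0 0 0 0 0;-30 1 0 0 0 0 0;-30 1 0 0 0 0 0;-30 1 0 0 0 0 0;-30 1 0 0 0 0 0'
python3 -m creep '-30 1 0 0 0 0 0;-30 1 0 0 0 0 0;-30 1 0 0 0 0 0;-30 1 0 0 0 0 0;-30 1 0 0 0 0 0;-30 1 0 0 0 0 0;-30 1 0 0 0 0 0;-30 1 0 0 0 0 0;0 0 0 0 0 0 0'
cat > w.py <<'E'
from plant import arm
from h import *
import sys
s=arm.state();M=R.from_rotvec(s["tool_rot"]).as_matrix()
print("t",s["clock"],"tcp",np.round(s["ee_pos"],4),"F",np.round(s["contact_force"],1),"x",np.round(M[:,0],3),"y",np.round(M[:,1],3),"z",np.round(M[:,2],3))
for a in sys.argv[1:]:
    t=np.array(eval(a)); print(a,"shift mm",np.round(M.T@(t-s["ee_pos"])*1000,1))
E
python3 w.py .467,.226,.12
```

```text
clock: 0.68
ee_pos: [0.2088, 0.6416, 0.2449]
tool_rot: [1.589, 2.709, -0.001]
contact_force: [-0.3, -0.9, -0.1]
grip_width: 0.008
gripper_force: 0.0
clock: 1.35
ee_pos: [0.3349, 0.4355, 0.2452]
tool_rot: [1.576, 2.718, -0.0]
contact_force: [0.9, 0.6, 0.7]
grip_width: -0.004
gripper_force: 0.0
clock: 2.1
ee_pos: [0.4622, 0.227, 0.2456]
tool_rot: [1.584, 2.711, -0.001]
contact_force: [0.5, -0.9, -0.7]
grip_width: 0.0
gripper_force: 0.0
t 2.1 tcp [0.4622 0.227  0.2456] F [ 0.5 -0.9 -0.7] x [-0.491  0.871 -0.001] y [0.871 0.491 0.   ] z [ 0.001 -0.001 -1.   ]
.467,.226,.12 shift mm [ -3.    3.6 125.6]
```

```bash
python3 -m creep '-3 4 25 0 0 0 0;0 0 25 0 0 0 0;0 0 25 0 0 0 0;0 0 25 0 0 0 0;0 0 25 0 0 0 0;0 0 20 0 0 0 0;0 0 5 0 0 0 0;0 0 0 0 0 0 0;0 0 0 0 0 0 0' 
python3 -m creep '0 0 2 0 0 0 0;0 0 1 0 0 0 0;0 0 1 0 0 0 0;0 0 0 0 0 0 0'
python3 w.py
```

```text
clock: 2.85
ee_pos: [0.465, 0.2316, 0.0959]
tool_rot: [1.58, 2.715, 0.0]
contact_force: [0.2, 0.3, -0.6]
grip_width: 0.0
gripper_force: 0.0
clock: 3.18
ee_pos: [0.4648, 0.2317, 0.0917]
tool_rot: [1.581, 2.715, 0.001]
contact_force: [0.8, -0.8, 0.1]
grip_width: 0.0
gripper_force: 0.0
t 3.1833 tcp [0.4648 0.2317 0.0917] F [ 0.8 -0.8  0.1] x [-0.494  0.87   0.   ] y [0.87  0.494 0.001] z [ 0.     0.001 -1.   ]
```

```bash
python3 -m creep '-4 0 0 0 0 0 0;0 0 1 0 0 0 0;0 0 1 0 0 0 0;0 0 0 0 0 0 0'
python3 -m creep '0 0 1 0 0 0 0;0 0 0 0 0 0 0';python3 -m creep '0 0 1 0 0 0 0;0 0 0 0 0 0 0'
```

```text
clock: 3.52
ee_pos: [0.467, 0.2277, 0.09]
tool_rot: [1.582, 2.714, 0.0]
contact_force: [-3.4, -4.0, 17.1]
grip_width: -0.0
gripper_force: 8.4
clock: 3.68
ee_pos: [0.4672, 0.2278, 0.0898]
tool_rot: [-1.582, -2.714, -0.001]
contact_force: [-10.0, -7.7, 38.6]
grip_width: 0.004
gripper_force: 19.4
clock: 3.85
ee_pos: [0.4673, 0.2278, 0.0897]
tool_rot: [-1.582, -2.713, -0.002]
contact_force: [-15.7, -9.9, 59.5]
grip_width: -0.004
gripper_force: 30.3
```

The left lid is firm: 59 N with no give. Now the middle one.

```bash
python3 -m creep '0 0 -5 0 0 0 0;0 0 -25 0 0 0 0;0 0 0 0 0 0 0'; python3 w.py .511,.124,.094 .555,.026,.098
```

```text
clock: 4.1
ee_pos: [0.4681, 0.2284, 0.1202]
tool_rot: [1.582, 2.713, 0.005]
contact_force: [1.8, 1.7, 0.5]
grip_width: -0.005
gripper_force: 0.0
t 4.1 tcp [0.4681 0.2284 0.1202] F [1.8 1.7 0.5] x [-0.493  0.87   0.   ] y [0.87  0.493 0.003] z [ 0.003  0.002 -1.   ]
.511,.124,.094 shift mm [-112.   -14.2   26.1]
.555,.026,.098 shift mm [-219.   -24.2   22. ]
```

```bash
python3 -m creep '-28 -4 0 0 0 0 0;-28 -4 0 0 0 0 0;-28 -3 0 0 0 0 0;-28 -3 0 0 0 0 0;0 0 20 0 0 0 0;0 0 6 0 0 0 0;0 0 0 0 0 0 0;0 0 0 0 0 0 0'; python3 w.py .511,.124,.0915
python3 -m creep '0 0 1 0 0 0 0;0 0 1 0 0 0 0;0 0 1 0 0 0 0;0 0 0 0 0 0 0'
```

```text
clock: 4.77
ee_pos: [0.5093, 0.124, 0.0909]
tool_rot: [-1.58, -2.714, 0.001]
contact_force: [0.6, -0.1, 0.4]
grip_width: -0.002
gripper_force: 0.0
t 4.7667 tcp [0.5093 0.124  0.0909] F [ 0.6 -0.1  0.4] x [-0.494  0.87   0.   ] y [ 0.87   0.494 -0.001] z [-0.001 -0.    -1.   ]
.511,.124,.0915 shift mm [-0.9  1.5 -0.6]
clock: 5.1
ee_pos: [0.5096, 0.1246, 0.0898]
tool_rot: [-1.58, -2.714, -0.002]
contact_force: [-12.4, -2.8, 38.5]
grip_width: 0.0
gripper_force: 19.4
```

The middle lid is firm too (38 N at the same height). Now the right one.

```bash
python3 -m creep '0 0 -5 0 0 0 0;0 0 -25 0 0 0 0;-27 -2 0 0 0 0 0;-27 -2 0 0 0 0 0;-27 -2 0 0 0 0 0;-27 -2 0 0 0 0 0;0 0 0 0 0 0 0;0 0 0 0 0 0 0'; python3 w.py .555,.026,.096
```

```text
clock: 5.77
ee_pos: [0.5563, 0.025, 0.1183]
tool_rot: [1.584, 2.713, -0.0]
contact_force: [0.0, -0.1, -0.8]
grip_width: -0.004
gripper_force: 0.0
t 5.7667 tcp [0.5563 0.025  0.1183] F [ 0.  -0.1 -0.8] x [-0.492  0.871 -0.   ] y [ 0.871  0.492 -0.   ] z [-0. -0. -1.]
.555,.026,.096 shift mm [ 1.5 -0.6 22.3]
```

```bash
python3 -m creep '0 0 15 0 0 0 0;0 0 7 0 0 0 0;0 0 0 0 0 0 0;0 0 0 0 0 0 0'; python3 -m creep '0 0 1 0 0 0 0;0 0 1 0 0 0 0;0 0 1 0 0 0 0;0 0 0 0 0 0 0';python3 -m creep '0 0 1 0 0 0 0;0 0 0 0 0 0 0;0 0 0 0 0 0 0'
```

```text
clock: 6.1
ee_pos: [0.5555, 0.0267, 0.0961]
tool_rot: [-1.579, -2.715, 0.001]
contact_force: [1.1, 0.2, 0.6]
grip_width: 0.001
gripper_force: 0.0
clock: 6.43
ee_pos: [0.5559, 0.0258, 0.0937]
tool_rot: [-1.581, -2.714, -0.0]
contact_force: [-3.9, 1.0, 7.8]
grip_width: -0.001
gripper_force: 4.0
clock: 6.68
ee_pos: [0.5557, 0.0256, 0.0932]
tool_rot: [-1.581, -2.714, -0.0]
contact_force: [-8.9, -0.9, 20.7]
grip_width: -0.001
gripper_force: 10.3
```

The right lid stands 4 mm higher under the finger, in line with the depth reading, so it is the one on its stops. I set the finger down beside its near grip end.

```bash
python3 -m creep '0 0 -5 0 0 0 0;0 0 -20 0 0 0 0;-12 -1 0 0 0 0 0;-12 -1 0 0 0 0 0;0 0 0 0 0 0 0;0 0 0 0 0 0 0'; python3 w.py .5646,.0042,.086
python3 - <<'E'
from plant import arm
from h import *
d=arm.snapshot("top");P=pts(d);p=P[160:240,370:440].reshape(-1,3)
cv2.imwrite('pics/c2.png',cv2.resize(d["pixels"][150:285,280:450,::-1],None,fx=4,fy=4,interpolation=2))
w=arm.snapshot("wrist");cv2.imwrite('pics/w1.png',w["pixels"][...,::-1])
E
```

```text
clock: 7.18
ee_pos: [0.5662, 0.0029, 0.1169]
tool_rot: [-1.583, -2.713, 0.001]
contact_force: [-0.4, -0.3, -1.1]
grip_width: 0.0
gripper_force: 0.0
t 7.1833 tcp [0.5662 0.0029 0.1169] F [-0.4 -0.3 -1.1] x [-0.492  0.871 -0.   ] y [ 0.871  0.492 -0.001] z [-0. -0. -1.]
.5646,.0042,.086 shift mm [ 1.9 -0.7 30.9]
```

View pics/w1.png

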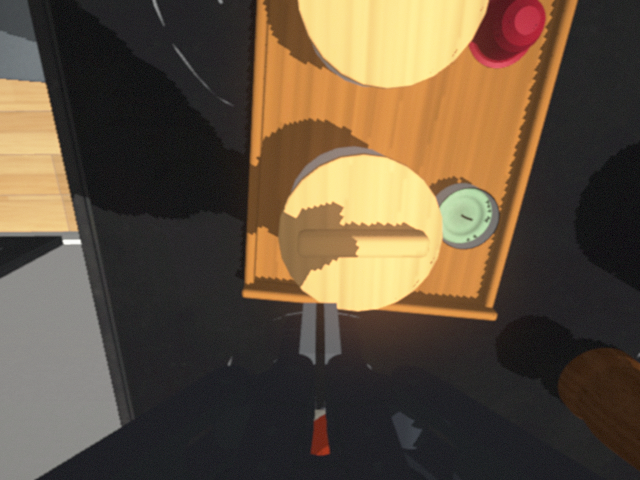

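The wrist view shows the shut fingertips at about (320,310), clear of the right lid's grip (centre about (365,243)) and beside its near half.

```bash
python3 -m creep '1 -1 15 0 0 0 0;0 0 12 0 0 0 0;0 0 4 0 0 0 0;0 0 0 0 0 0 0;0 0 0 0 0 0 0'; python3 -m creep '2 0 0 0 0 0 0;2 0 0 0 0 0 0;2 0 0 0 0 0 0;0 0 0 0 0 0 0';python3 -m creep '2 -1.5 0 0 0 0.1 0;2 -1.5 0 0 0 0.1 0;0 0 0 0 0 0 0'; python3 w.py
```

```text
clock: 7.7
ee_pos: [0.5646, 0.0043, 0.0861]
tool_rot: [-1.581, -2.714, 0.001]
contact_force: [0.4, 0.4, 0.3]
grip_width: -0.002
gripper_force: 0.0
clock: 8.03
ee_pos: [0.5618, 0.0101, 0.0866]
tool_rot: [1.58, 2.715, 0.001]
contact_force: [-0.6, 0.3, 0.7]
grip_width: 0.0
gripper_force: 0.0
clock: 8.28
ee_pos: [0.5571, 0.0121, 0.0864]
tool_rot: [-1.85, -2.539, 0.0]
contact_force: [-0.2, -0.4, -0.8]
grip_width: -0.001
gripper_force: 0.0
t 8.2833 tcp [0.5571 0.0121 0.0864] F [-0.2 -0.4 -0.8] x [-0.306  0.952  0.   ] y [ 0.952  0.306 -0.   ] z [-0.  0. -1.]
```

```bash
python3 -m creep '1.9 -1.6 0 0 0 0.1 0;1.9 -1.6 0 0 0 0.1 0;1.9 -1.6 0 0 0 0.1 0;1.9 -1.6 0 0 0 0.1 0;0 0 0 0 0 0 0'; python3 w.py
python3 - <<'E'
from plant import arm
from h import *
w=arm.snapshot("wrist");cv2.imwrite('pics/w2.png',w["pixels"][...,::-1])
E
```

```text
clock: 8.7
ee_pos: [0.5496, 0.0181, 0.0864]
tool_rot: [2.315, 2.124, -0.001]
contact_force: [0.2, -2.2, 0.7]
grip_width: 0.001
gripper_force: 1.3
t 8.7 tcp [0.5496 0.0181 0.0864] F [ 0.2 -2.2  0.7] x [ 0.086  0.996 -0.001] y [ 0.996 -0.086 -0.   ] z [-0.    -0.001 -1.   ]
```

View pics/w2.png

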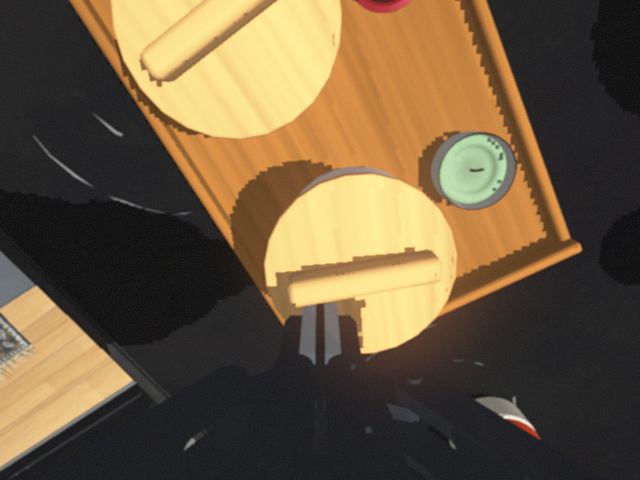

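The finger is now against the grip near (320,300). The grip, from (290,295) to (440,262), has turned about 28°, so I keep going.

```bash
python3 -m creep '2 -1.4 0 0 0 0.1 0;2 -1.4 0 0 0 0.1 0;0 0 0 0 0 0 0'; python3 -m creep '2 -1.4 0 0 0 0.1 0;2 -1.4 0 0 0 0.1 0;0 0 0 0 0 0 0'; python3 w.py
python3 - <<'E'
from plant import arm
from h import *
w=arm.snapshot("wrist");s=arm.state();cv2.imwrite('pics/w3.png',w["pixels"][...,::-1])
T=np.array(w["tool_from_camera"]);P=pts(w,T)@R.from_rotvec(s["tool_rot"]).as_matrix().T+s["ee_pos"]
m=cv2.inRange(cv2.cvtColor(w["pixels"],cv2.COLOR_RGB2HSV),(10,60,120),(30,200,255))>0
q=P[m];c=np.array([.569,.033]);
for C in((.569,.033),(.5245,.131)):
    k=q[np.hypot(*(q[:,:2]-C).T)<.036];print(C,len(k),np.round(np.percentile(k[:,2],[10,50,90,98]),4))
E
```

```text
clock: 9.0
ee_pos: [0.5476, 0.0228, 0.0863]
tool_rot: [-2.513, -1.885, 0.0]
contact_force: [1.1, -0.3, -0.5]
grip_width: -0.001
gripper_force: 0.1
clock: 9.25
ee_pos: [0.5463, 0.0276, 0.0862]
tool_rot: [-2.687, -1.627, 0.001]
contact_force: [0.4, -0.4, -1.1]
grip_width: -0.001
gripper_force: 0.5
t 9.25 tcp [0.5463 0.0276 0.0862] F [ 0.4 -0.4 -1.1] x [ 0.463  0.886 -0.   ] y [ 0.886 -0.463 -0.   ] z [-0. -0. -1.]
(0.569, 0.033) 19575 [0.0628 0.0655 0.0784 0.0793]
(0.5245, 0.131) 31669 [0.0613 0.0623 0.0756 0.0766]
```

View pics/w3.png

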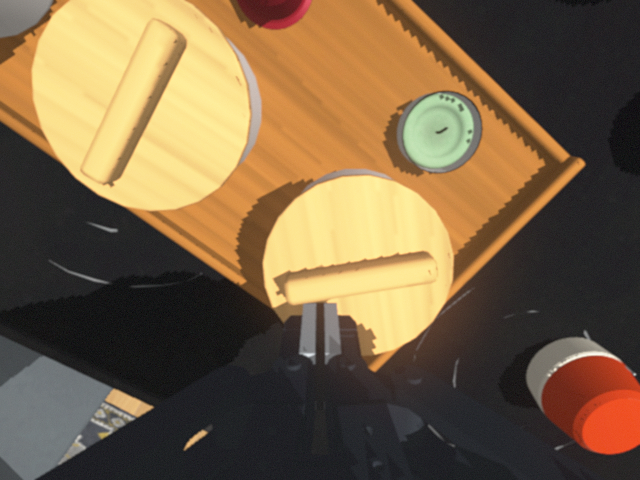

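The grip, from (285,292) to (437,268), has now turned about 48°, but the median height is still above the middle lid's. I check the brim plane.

```bash
cat > z.py <<'E'
from plant import arm
from h import *
def fit(q,C):
    k=q[np.hypot(*(q[:,:2]-C).T)<.037];k=k[k[:,2]>.055]
    for _ in range(6):
        A=np.c_[k[:,:2]-C,np.ones(len(k))];s=np.linalg.lstsq(A,k[:,2],rcond=None)[0]
        r=k[:,2]-A@s;k=k[(r<.003 if _>2 else r<.006)&(r>-.004)]
    return len(k),np.round(s[2]*1000,1),"tilt deg",np.round(np.degrees(s[:2]),2)
s=arm.state();w=arm.snapshot("wrist");t=arm.snapshot("top")
q1=(pts(w,np.array(w["tool_from_camera"]))@R.from_rotvec(s["tool_rot"]).as_matrix().T+s["ee_pos"]).reshape(-1,3)
q2=pts(t).reshape(-1,3)
for n,q in(("wrist",q1),("top",q2)):
    for C in((.569,.033),(.5245,.131),(.481,.231)): print(n,C,fit(q,np.array(C)))
E
python3 z.py; python3 -m creep '-6 0 0 0 0 0 0;0 0 0 0 0 0 0;0 0 0 0 0 0 0'; python3 z.py
```

```text
wrist (0.569, 0.033) (3031, np.float64(113.9), 'tilt deg', array([-22.86, -37.57]))
wrist (0.5245, 0.131) (24628, np.float64(62.1), 'tilt deg', array([0.24, 0.01]))
wrist (0.481, 0.231) (0, np.float64(0.0), 'tilt deg', array([0., 0.]))
top (0.569, 0.033) (35, np.float64(380.8), 'tilt deg', array([-111.27, -170.95]))
top (0.5245, 0.131) (469, np.float64(63.5), 'tilt deg', array([-0.14,  0.12]))
top (0.481, 0.231) (471, np.float64(63.4), 'tilt deg', array([0.46, 0.56]))
clock: 9.65
ee_pos: [0.5434, 0.0214, 0.0864]
tool_rot: [-2.688, -1.625, -0.0]
contact_force: [-0.0, 0.6, 1.0]
grip_width: -0.001
gripper_force: 0.0
wrist (0.569, 0.033) (3691, np.float64(100.8), 'tilt deg', array([-44.19, -57.18]))
wrist (0.5245, 0.131) (22160, np.float64(62.2), 'tilt deg', array([0.42, 0.17]))
wrist (0.481, 0.231) (0, np.float64(0.0), 'tilt deg', array([0., 0.]))
top (0.569, 0.033) (7, np.float64(423.4), 'tilt deg', array([-41.13, -44.51]))
top (0.5245, 0.131) (448, np.float64(63.4), 'tilt deg', array([-0.16, -1.1 ]))
top (0.481, 0.231) (486, np.float64(63.2), 'tilt deg', array([0.44, 0.42]))
```

```bash
sed -i 's/k=k\[k\[:,2\]>.055\]/k=k[(k[:,2]>.055)\&(k[:,2]<.072)]/' z.py; python3 z.py | grep wrist
```

```text
wrist (0.569, 0.033) (16225, np.float64(62.1), 'tilt deg', array([0.02, 0.03]))
wrist (0.5245, 0.131) (24865, np.float64(62.1), 'tilt deg', array([ 0.05, -0.01]))
wrist (0.481, 0.231) (0, np.float64(0.0), 'tilt deg', array([0., 0.]))
```

With the finger backed off, the right lid is level and its brim is at 62.1 mm, the same as the middle lid, so it has dropped home. I retreat and check all three.

```bash
python3 -m creep '-2 0 -10 0 0 0 0;0 0 -30 0 0 0 0;0 0 -30 0 0 0 0;-30 0 -30 0 0 0 0;-30 0 -30 0 0 0 0;-30 0 0 0 0 0 0;-30 0 0 0 0 0 0;-30 0 0 0 0 0 0;0 0 0 0 0 0 0;0 0 0 0 0 0 0'; python3 z.py
python3 - <<'E'
from plant import arm
import cv2
d=arm.snapshot("side");cv2.imwrite('pics/s2.png',cv2.resize(d["pixels"][140:290,230:400,::-1],None,fx=4,fy=4,interpolation=2))
E
```

```text
clock: 10.68
ee_pos: [0.4726, -0.1129, 0.216]
tool_rot: [-2.691, -1.62, -0.002]
contact_force: [1.1, 0.6, -0.7]
grip_width: -0.001
gripper_force: 0.0
wrist (0.569, 0.033) (985, np.float64(63.2), 'tilt deg', array([0.54, 2.35]))
wrist (0.5245, 0.131) (0, np.float64(0.0), 'tilt deg', array([0., 0.]))
wrist (0.481, 0.231) (0, np.float64(0.0), 'tilt deg', array([0., 0.]))
top (0.569, 0.033) (517, np.float64(62.7), 'tilt deg', array([ 0.1, -0.1]))
top (0.5245, 0.131) (510, np.float64(62.8), 'tilt deg', array([-0.33,  0.39]))
top (0.481, 0.231) (508, np.float64(62.5), 'tilt deg', array([0.06, 0.14]))
```

View pics/s2.png

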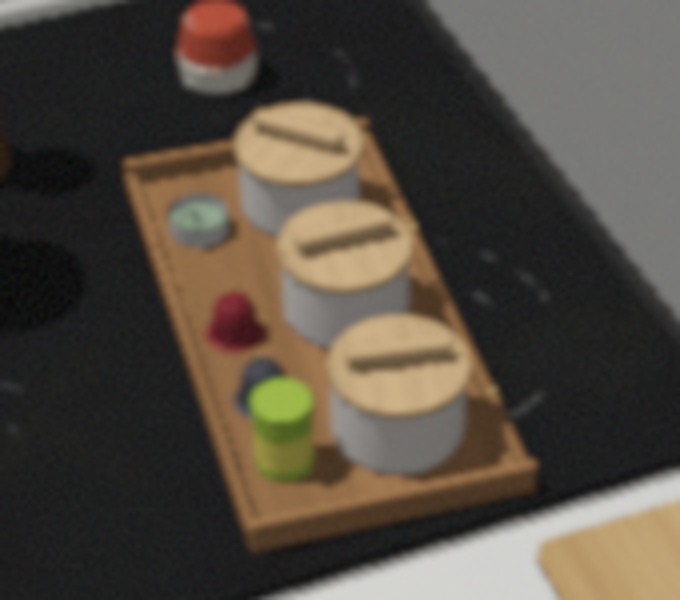

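The three lids are level at the same height (62.5 to 62.8 mm), the loose things are in place and the arm is clear.

```bash
python3 -c "
from plant import arm;print(arm.job_done())"
```

```text
the job is handed in; nothing more can be done
None
```

I pressed all three lids from left to right, found the right one standing on its stops (about 4 mm too high), and turned it about 48° until it dropped home; in the last top-view check all three lids sat level at the same height, and I have handed in the job.

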